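# Make up two signal towers to order

### The arm

A 6-joint arm with a two-finger parallel gripper is mounted at the origin on the work surface. World frame = base frame: x ahead of the robot, y to its left, z up, the work surface at z = 0. Lengths are in m, angles in degrees, forces in N, time in s.
With the tool pointing down it reaches from about 0.35 to 0.875 m from the base axis. Payload 4.2 kg.
Tool frame: the origin (TCP) lies midway between the tips of the shut fingers; the grasp point (between the pads) lies 19 mm behind it (r.pinch_z is the distance from the TCP to the grasp point, in m); z points along the fingers, y is the line along which they close (so a half turn about z gives the same grasp; the last joint's range is limited). The gripper opens to 87 mm and grips with 3 to 60 N. Pads are 19 mm wide; open, the fingers measure 117 mm over their backs; the gripper's body (75 mm by 190 mm) begins 51 mm behind the grasp point.
Start: joints at [90.046, 22.042, 0.453, 0, -68.411, -14.817], TCP at [0.159, 0.604, 0.223] pointing down, gripper open.
Joint ranges: [-179.83, 179.83], [-69.29, 118.12], [-61.27, 80.66], [-181.25, 117.63], [-171.15, -9.14], [-177.46, 177.46]. Speed limits (degrees/s): [159.86, 159.86, 180, 180, 180, 180].

### API

Orientations are given as a 3x3 rotation matrix whose columns are the frame's x, y, z axes.
In Python, from station import r, imaging, models gives the robot as it stands. The module is installed in compiled form; this text tells all that it offers.
- The arm moves only by the tool apply_moves, never from a script. Its argument "moves" is a list of rows, each a list of 2 entries, a list of its own where there are three numbers: the shift along the tool's x, y, z in m, then the turn about the tool's z in degrees. A call has 1 to 5 rows; each row shifts and turns the commanded pose from where the row before left it, along the tool's axes as they then stand; what a row does not reach is not made up. A row lasts 1/12 s, in which the tool goes at most 41.7 mm and 7.16 degrees, less where a joint would pass 70% of its speed; a pose out of reach is approached as far as the arm can. A call is refused whole if a number of a shift passes 0.0417 or a number of a turn 7.16, either way. A call with a gripper value outside its range is refused whole. "hand" is the finger opening in m, from 0 to 0.087, set as the call begins (left out, the last holds). The fingers move at their own pace and stop on an object; the grip force is fixed at half the most. Time passes only in rows, so rows that do not move let the fingers close. It gives the time, the measured TCP pose, the force, the opening and the grip force at its end, in the units of the state.
- r.sense(): the state, without advancing time (a new reading comes with each control period).
- imaging.capture(name): name is "side" or "top"; returns a dict with "frame" (400x640x3 uint8, blue, green, red), "intrinsics" (3x3 intrinsics, pixels), "eye" and "orientation" of the camera in the world. Camera axes: x right, y down, z forward; pixel columns grow to the right and rows downward; lengths in m; the calibration is good to about 2 mm. A picture is of the moment at which its call begins. There is no depth.
- r.finish_job(): hands the job in; it is judged then, once.
Trained networks look in a picture, given as the dict that the camera call returned (one of the last four; its "shot" number tells which), for a name from the list of things; names that differ only in an ending like _2 or _b are one class to them, and where a whole thing is asked for, a point or a joint stands for the part that bears it (a point fixed in the world has none). Each returns a list of dicts, best first, with "confidence" (0 to 1); they miss things now and then, are a little off and sometimes report something else, mostly with a low value. They report only what shows in the picture. A call takes as long as a camera call. They do not tell look-alikes from the thing itself.
- models.cut_out(picture, target): "region" (400x640 bool, what is visible of it) and "extent" ([left, top, width, height] as shares, 0 to 1, of the picture: columns of its width, rows of its height, round what is visible of it).
- models.place_of(picture, target): "at" ([column, row] as shares, 0 to 1, of the picture: columns of its width, rows of its height: a listed point, or the origin of a listed thing).
The state is a dict: "time_s": time; "joints": joint angles; "joint_velocities": joint speeds; "effort": joint torques, N m; "tcp_pos": TCP position; "ee_rot": TCP orientation; "wrist_force": force on the tool from outside, world axes, zero at the start; "moment": the same for the moment, N m; "gripper_width": opening from 0.0 (shut) to 1.0 (fully open); "gripper_force": force on a finger pad.
Only numpy, scipy, OpenCV 4.12 (cv2) and the standard library are available. Lean on these libraries where they do the work, as an engineer would, in place of code of your own. Each camera call takes 0.05 s, during which the arm holds its last target. There are 200 camera calls.

### The job

Make up the two signal towers: on the round black base stack the green module, then amber, then red on top, and on the square white base put the blue module alone. Turn each module so that its notch drops over the key of the item below and it sits fully down, upright; let go of everything, and leave the clear module, the power supply and the carton where they are.

Things in the scene. Friction and masses are not known exactly. Their poses are not given: they have to be found in the camera images.
- red_module: Red module (mm): loose drum, 54 dia, 90 g. Origin: underside centre; x to its key. Black skirt 0-10 high, bore 42, open below, notch at +x 15 wide. Lens 10-46 (grip it). On its seat (top face, at 46): black spigot 36 dia, 7 high, and black key tab at +x, 9 wide, 7 high, to 26 off axis. Seated: skirt flat on the seat below, over its spigot (3 play), notch over its key, x axes agree.
- amber_module: Amber (orange) module (mm): loose drum, 54 dia, 90 g. Origin: underside centre; x to its key. Black skirt 0-10 high, bore 42, open below, notch at +x 15 wide. Lens 10-46 (grip it). On its seat (top face, at 46): black spigot 36 dia, 7 high, and black key tab at +x, 9 wide, 7 high, to 26 off axis. Seated: skirt flat on the seat below, over its spigot (3 play), notch over its key, x axes agree.
- green_module: Green module (mm): loose drum, 54 dia, 90 g. Origin: underside centre; x to its key. Black skirt 0-10 high, bore 42, open below, notch at +x 15 wide. Lens 10-46 (grip it). On its seat (top face, at 46): black spigot 36 dia, 7 high, and black key tab at +x, 9 wide, 7 high, to 26 off axis. Seated: skirt flat on the seat below, over its spigot (3 play), notch over its key, x axes agree.
- blue_module: Blue module (mm): loose drum, 54 dia, 90 g. Origin: underside centre; x to its key. Black skirt 0-10 high, bore 42, open below, notch at +x 15 wide. Lens 10-46 (grip it). On its seat (top face, at 46): black spigot 36 dia, 7 high, and black key tab at +x, 9 wide, 7 high, to 26 off axis. Seated: skirt flat on the seat below, over its spigot (3 play), notch over its key, x axes agree.
- clear_module: Clear whitish module (mm): loose drum, 54 dia, 90 g. Origin: underside centre; x to its key. Black skirt 0-10 high, bore 42, open below, notch at +x 15 wide. Lens 10-46 (grip it). On its seat (top face, at 46): black spigot 36 dia, 7 high, and black key tab at +x, 9 wide, 7 high, to 26 off axis. Seated: skirt flat on the seat below, over its spigot (3 play), notch over its key, x axes agree.
- round_base: Fixed tower base: round black foot, 84 mm in diameter, 12 thick, aluminium column 54 mm dia up to its seat at 30 mm. On the seat: black spigot 36 dia, 7 high, and black key tab at +x, 9 wide, 7 high, out to 26 mm from the axis. Origin: underside centre on the bench; x to its key, z up. A seated module's origin is 30 mm above this origin.
- square_base: Fixed tower base: square white foot, 72 by 72 mm, 12 thick, aluminium column 54 mm dia up to its seat at 30 mm. On the seat: black spigot 36 dia, 7 high, and black key tab at +x, 9 wide, 7 high, out to 26 mm from the axis. Origin: underside centre on the bench; x to its key, z up. A seated module's origin is 30 mm above this origin.
- power_supply: Lamp power supply, a dark metal box 90 (x) by 42 (y) by 28 mm high with a pale label and a green terminal strip, loose, 0.25 kg. Origin: centre of its underside. To be left where it is.
- carton: Small closed brown cardboard carton, 70 (x) by 50 (y) by 45 mm high, loose, 0.2 kg. Origin: centre of its underside. To be left where it is.
Mind the look-alikes: they are no part of the job. Leave any pink look-alike of the amber_module alone.

How it is judged (in metres and radians):
At the end, for the whole second after the job is handed in: Green seated on round base, amber on green, red on amber, blue on square base: each within 6 mm of the axis below, 3 mm of seated height, 0.26 rad of the key below, tilt under 0.07 rad, at rest; clear module, power supply and carton within 20 mm of their starts (horizontal distance between green_module and round_base below 0.006 m and z of green_module in the frame of round_base between 0.027 and 0.033 m and angle between the x axis of green_module and the x axis of round_base, either way round below 0.26 rad and angle between each of green_module, amber_module, red_module, blue_module's own z axis and vertical below 0.07 rad and linear speed of each of green_module, amber_module, red_module, blue_module below 0.02 m/s and angular speed of each of green_module, amber_module, red_module, blue_module below 0.2 rad/s and horizontal distance between amber_module and green_module below 0.006 m and z of amber_module in the frame of green_module between 0.043 and 0.049 m and angle between the x axis of amber_module and the x axis of green_module, either way round below 0.26 rad and horizontal distance between red_module and amber_module below 0.006 m and z of red_module in the frame of amber_module between 0.043 and 0.049 m and angle between the x axis of red_module and the x axis of amber_module, either way round below 0.26 rad and horizontal distance between blue_module and square_base below 0.006 m and z of blue_module in the frame of square_base between 0.027 and 0.033 m and angle between the x axis of blue_module and the x axis of square_base, either way round below 0.26 rad and distance of each of clear_module, power_supply, carton from where it was at the start of the episode below 0.02 m); the robot touches nothing.
It fails at once if the clear module is pushed or carried more than 20 mm from its place (distance of clear_module from where it was at the start of the episode above 0.02 m).
It fails at once if the power supply is pushed or carried more than 20 mm from its place (distance of power_supply from where it was at the start of the episode above 0.02 m).
It fails at once if the carton is pushed or carried more than 20 mm from its place (distance of carton from where it was at the start of the episode above 0.02 m).
It also fails if it takes over 96 s, if anything falls off the work surface, if the arm or the gripper's body presses on something with over 40 N, if the wrist force passes 120 N, or if a joint passes its speed limit or range.

## Working session

There is one attempt and no reset: what is moved stays moved. The work goes in short steps, Python scripts to look and compute and a tool call to move; the robot and the scene stay as the last step left them, time stands still between calls to the robot, and variables do not carry over. Pictures are saved under pics/ and viewed, at most 14 in all, crops included, and the job is handed in when it is done.

Besides the shell and the picture viewer there is one more tool, called after "Call:" in YAML: its name, and indented under it one key for each argument. apply_moves: Moves the arm, as the interface text tells. Its arguments: {"type":"object","properties":{"moves":{"type":"array"},"hand":{"type":"number"}},"required":["moves"]}

```bash
mkdir -p pics; python3 - <<'E'
from station import r, imaging, models
import cv2, numpy as np
print(r.sense())
for n in("top","side"):
    p=imaging.capture(n); cv2.imwrite(f"pics/{n}0.png",p["frame"])
    print(n,p["intrinsics"],p["eye"],p["orientation"])
    if n=="top":
        for t in "red_module amber_module green_module blue_module clear_module round_base square_base power_supply carton".split():
            print(t,[(np.round(d["confidence"],2),np.round(np.array(d["at"])*[640,400],1)) for d in models.place_of(p,t)])
E
```

```text
{'time_s': 0.0, 'joints': array([ 9.00452941e+01,  2.20900348e+01,  3.80755377e-01, -2.99272015e-02,
       -6.84120306e+01, -1.48168060e+01]), 'joint_velocities': array([ 0.03221599, -0.05101781, -0.01657103,  0.02875194,  0.06234031,
       -0.01586627]), 'effort': array([ 1.70469439e-04, -3.90667892e+01,  1.87401706e+01,  4.21974108e+00,
        1.09304750e-02, -2.01899938e-04]), 'tcp_pos': array([0.15917389, 0.60376721, 0.2214715 ]), 'ee_rot': array([[ 9.66901149e-01, -2.55150806e-01, -4.84014948e-04],
       [-2.55151255e-01, -9.66898833e-01, -2.11759481e-03],
       [ 7.23125342e-05,  2.17100187e-03, -9.99997641e-01]]), 'wrist_force': array([-0.27799315,  0.57970439,  0.62688407]), 'moment': array([-0.06081202, -0.04424819, -0.00077899]), 'gripper_force': 0.0, 'gripper_width': 0.996656660806275}
top [[450.37027594   0.         323.03489738]
 [  0.         450.37027594 198.87289989]
 [  0.           0.           1.        ]] [0.37099276 0.00983989 1.14680438] [[-6.69588736e-04 -9.94113124e-01  1.08345040e-01]
 [-9.99818714e-01 -1.39613756e-03 -1.89892036e-02]
 [ 1.90286811e-02 -
[... 286 characters left out ...]
[(np.float64(0.89), array([388., 157.]))]
blue_module [(np.float64(0.95), array([439.4, 151.1]))]
clear_module [(np.float64(0.83), array([279.9, 213.6]))]
round_base [(np.float64(0.9), array([229.3, 212.3]))]
square_base [(np.float64(0.81), array([317.1, 148.2])), (np.float64(0.42), array([280. , 212.9]))]
power_supply [(np.float64(0.59), array([189.3, 152.3]))]
carton [(np.float64(0.58), array([348.8, 216.7]))]
side [[368.43607724   0.         314.81595671]
 [  0.         368.43607724 198.63133249]
 [  0.           0.           1.        ]] [0.23673252 0.49821567 0.61151594] [[-0.90525047 -0.30391055  0.29691744]
 [-0.42487515  0.65021041 -0.62984723]
 [-0.00164159 -0.69632234 -0.71772731]]
```

```bash
python3 - <<'E'
import cv2
a=cv2.imread("pics/top0.png"); c=a[120:290,160:480]
cv2.imwrite("pics/top0z.png",cv2.resize(c,(800,425),interpolation=cv2.INTER_CUBIC))
E
```

```text
(no output)
```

View pics/top0z.png

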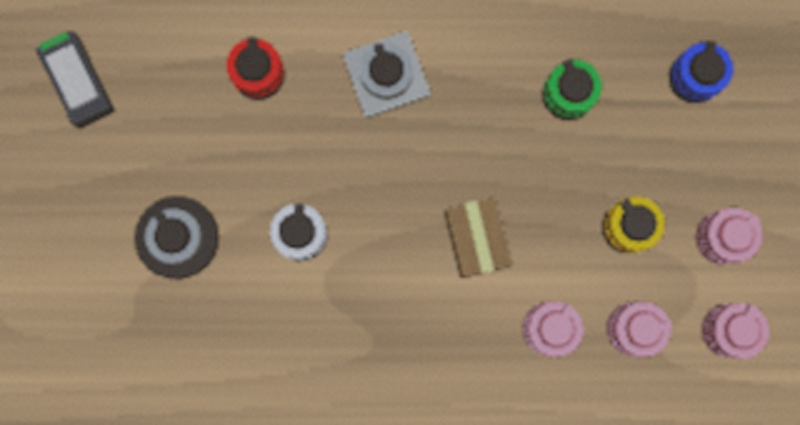

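View pics/side0.png

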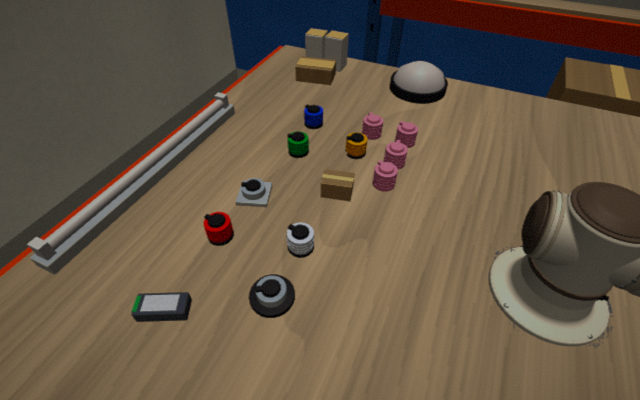

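Top crop (2.5x): all the keys point roughly up (+x). Red is at (255,68), square base (387,72), green (573,88), blue (702,70), round base (175,237), clear (298,230), amber (635,223), with four pink look-alikes right of and below amber. The side view agrees. Next I fit position and yaw from the black spigot and key shape.

```bash
cat > fit.py <<'E'
import cv2, numpy as np
from scipy.optimize import minimize
S=8
def proj(p,X):
    c=(np.asarray(X)-p["eye"])@p["orientation"]; u=c@np.asarray(p["intrinsics"]).T
    return u[:,:2]/u[:,2:]
def ray(p,px,z):
    d=p["orientation"]@np.linalg.solve(p["intrinsics"],[px[0],px[1],1.]); e=p["eye"]
    return (e+d*(z-e[2])/d[2])[:2]
A=np.linspace(0,2*np.pi,48)
def place(P,x,y,w):
    c,s=np.cos(w),np.sin(w); P=np.array(P,float)
    return np.c_[x+c*P[:,0]-s*P[:,1],y+s*P[:,0]+c*P[:,1],P[:,2]]
def mask(p,hulls,o,n):
    m=np.zeros((n*S,n*S),np.uint8)
    for h in hulls:
        q=cv2.convexHull(np.float32((proj(p,h)-o+.5)*S))
        cv2.fillPoly(m,[np.round(q*16).astype(np.int32)],255,shift=4)
    return cv2.resize(m,(n,n),interpolation=cv2.INTER_AREA)/255.
def hulls(x,y,w,z):
    cyl=[(.018*np.cos(a),.018*np.sin(a),h) for a in A for h in(z,z+.007)]
    key=[(u,v,h) for u in(.01,.026) for v in(-.0045,.0045) for h in(z,z+.007)]
    return [place(cyl,x,y,w),place(key,x,y,w)]
def fit(p,px,z,w0=None,n=36):
    """px = approx pixel of seat centre; z = seat height; returns x,y,yaw(deg),residual"""
    o=np.round(np.array(px))-n//2
    I=p["frame"].astype(float)
    I=I.max(2)[int(o[1]):int(o[1])+n,int(o[0]):int(o[0])+n]; 
    x0,y0=ray(p,px,z); best=None
    def cost(v):
        M=mask(p,hulls(v[0],v[1],v[2],z),o,n); B=np.c_[M[roi],1-M[roi]]
        c,_,_,_=np.linalg.lstsq(B,I[roi],rcond=None); e=B@c-I[roi]
        return np.mean(np.clip(np.abs(e),0,60)**2)
    for it in range(3):
        cx,cy=(x0,y0) if best is None else best.x[:2]
        D=mask(p,[np.c_[cx+.0255*np.cos(A),cy+.0255*np.sin(A),0*A+z]]+hulls(cx,cy,0 if best is None else best.x[2],z)[:(0 if best is None else 2)],o,n); roi=D>.95
        if best is None: st=[np.radians(a) for a in((range(-180,180,30)) if w0 is None else (w0-15,w0,w0+15))]
        else: st=[best.x[2]]
        R=[minimize(cost,[cx,cy,w],method="Nelder-Mead",options=dict(initial_simplex=[[cx,cy,w],[cx+.003,cy,w],[cx,cy+.003,w],[cx,cy,w+.25]],xatol=1e-5,fatol=1e-3,maxiter=250)) for w in st]
        best=min(R,key=lambda q:q.fun)
    return best.x[0],best.x[1],np.degrees(best.x[2]),best.fun
E
cat > m1.py <<'E'
from station import r,imaging,models
from fit import *
T=imaging.capture("top"); Sd=imaging.capture("side")
top=dict(red=(255,68),square=(387,72),green=(573,88),blue=(702,70),round=(173,236),clear=(298,230),amber=(637,222))
for k,v in top.items():
    z=.03 if k in("round","square") else .046
    f=fit(T,(v[0]/2.5+160,v[1]/2.5+120),z)
    g=fit(Sd,proj(Sd,[[f[0],f[1],z+.003]])[0],z,w0=f[2])
    print(k,np.round(f,4),np.round(g,4))
for n in("carton","power_supply"):
    print(n,ray(T,np.array(models.place_of(T,n)[0]["at"])*[640,400],0))
E
python3 m1.py
```

```text
red [6.250000e-01 1.433000e-01 2.642000e-01 1.941718e+02] [6.253000e-01 1.425000e-01 1.485900e+00 5.071015e+02]
square [6.23400e-01 1.15000e-02 1.89374e+01 7.85833e+01] [6.240000e-01 1.010000e-02 2.075060e+01 4.089594e+02]
green [ 0.6045 -0.1769 18.9529 86.7135] [ 6.043000e-01 -1.766000e-01  1.594040e+01  2.619726e+02]
blue [  0.6228  -0.3093  -9.5651 219.7517] [  0.623   -0.3115  -7.5629 254.9841]
round [ 0.455   0.2222 33.5725 60.4814] [4.549000e-01 2.225000e-01 3.269420e+01 3.170556e+02]
clear [ 4.589000e-01  9.790000e-02 -4.831300e+00  1.398609e+02] [ 4.589000e-01  9.730000e-02 -4.834700e+00  5.248767e+02]
amber [  0.4669  -0.2362  32.4759 147.9086] [ 4.670000e-01 -2.388000e-01  3.795830e+01  5.721995e+02]
carton [ 0.44319481 -0.07927018]
power_supply [0.61784399 0.33116109]
```

Call:
apply_moves:
  moves:
    - [[0, 0, 0.02], -5]
    - [[0, 0, 0.02], -5]
    - [[0, 0, 0.02], -4.8]
    - [[0.02, 0.035, 0], 0]
    - [[0.02, 0.035, 0], 0]
  hand: 0.08

```text
time_s: 1.17
tcp_pos: [0.1988, 0.5335, 0.1596]
ee_rot: [[1.0, 0.003, -0.0], [0.003, -1.0, -0.005], [-0.0, 0.005, -1.0]]
wrist_force: [0.9, 0.4, 0.1]
gripper_width: 0.921
gripper_force: 0.0
```

Call:
apply_moves:
  moves:
    - [[0.02, 0.035, 0], 0]
    - [[0.02, 0.035, 0], 0]
    - [[0.02, 0.035, 0], 0]
    - [[0.02, 0.035, 0], 0]
    - [[0.02, 0.035, 0], 0]

```text
time_s: 1.58
tcp_pos: [0.3, 0.3577, 0.1629]
ee_rot: [[1.0, 0.001, 0.0], [0.001, -1.0, 0.001], [0.0, -0.001, -1.0]]
wrist_force: [1.1, 0.6, 0.3]
gripper_width: 0.919
gripper_force: 0.0
```

Call:
apply_moves:
  moves:
    - [[0.02, 0.035, 0], 0]
    - [[0.02, 0.035, 0], 0]
    - [[0.02, 0.035, 0], 0]
    - [[0.02, 0.035, 0], 0]
    - [[0.02, 0.035, 0], 0]

```text
time_s: 2.0
tcp_pos: [0.4002, 0.1828, 0.1631]
ee_rot: [[1.0, 0.001, 0.001], [0.001, -1.0, 0.001], [0.001, -0.001, -1.0]]
wrist_force: [1.7, 0.8, -0.8]
gripper_width: 0.917
gripper_force: 0.0
```

Call:
apply_moves:
  moves:
    - [[0.02, 0.035, 0], 0]
    - [[0.02, 0.035, 0], 0]
    - [[0.02, 0.035, 0], 0]
    - [[0.02, 0.035, 0], 0]
    - [[0.02, 0.035, 0], 0]

```text
time_s: 2.42
tcp_pos: [0.5004, 0.0075, 0.163]
ee_rot: [[1.0, 0.001, 0.001], [0.001, -1.0, 0.0], [0.001, -0.0, -1.0]]
wrist_force: [0.9, 1.0, -0.3]
gripper_width: 0.92
gripper_force: 0.0
```

Call:
apply_moves:
  moves:
    - [[0.02, 0.035, 0], 0]
    - [[0.02, 0.035, 0], 0]
    - [[0.02, 0.035, 0], 0]
    - [[0.02, 0.035, 0], 0]
    - [[0, 0, 0], 0]

```text
time_s: 2.83
tcp_pos: [0.5825, -0.1359, 0.162]
ee_rot: [[1.0, -0.005, 0.002], [-0.005, -1.0, -0.002], [0.002, 0.002, -1.0]]
wrist_force: [1.0, 0.5, -0.5]
gripper_width: 0.922
gripper_force: 0.0
```

Call:
apply_moves:
  moves:
    - [[0.011, 0.0205, 0.01], 0]
    - [[0.011, 0.0205, 0.01], 0]
    - [[0, 0, 0.02], 0]
    - [[0, 0, 0.02], 0]
    - [[0, 0, 0], 0]

```text
time_s: 3.25
tcp_pos: [0.5987, -0.1712, 0.0981]
ee_rot: [[1.0, -0.001, -0.009], [-0.001, -1.0, 0.002], [-0.009, -0.002, -1.0]]
wrist_force: [-0.4, 0.5, -1.1]
gripper_width: 0.919
gripper_force: 0.0
```

```bash
python3 - <<'E'
from station import r
s=r.sense(); print(s["tcp_pos"],s["ee_rot"][:,0],s["joints"])
E
```

```text
[ 0.59866578 -0.17123958  0.09805069] [ 0.9999607  -0.00126117 -0.00877502] [ -1.13505507  28.27435157  -8.64419859  -0.10519685 -53.58593102
  91.12519922]
```

Call:
apply_moves:
  moves:
    - [[0, 0, 0], 0]
    - [[0, 0, 0], 0]
    - [[0, 0, 0], 0]

```text
time_s: 3.5
tcp_pos: [0.6028, -0.1712, 0.1044]
ee_rot: [[1.0, 0.001, 0.003], [0.001, -1.0, -0.001], [0.003, 0.001, -1.0]]
wrist_force: [-0.5, -0.0, -0.5]
gripper_width: 0.921
gripper_force: 0.0
```

Call:
apply_moves:
  moves:
    - [[0.0025, 0.005, 0.01], 0]
    - [[0, 0, 0.015], 0]
    - [[0, 0, 0.01], 0]
    - [[0, 0, 0], 0]
    - [[0, 0, 0], 0]

```text
time_s: 3.92
tcp_pos: [0.6039, -0.1765, 0.067]
ee_rot: [[1.0, 0.001, -0.001], [0.001, -1.0, -0.0], [-0.001, 0.0, -1.0]]
wrist_force: [0.1, -0.2, 0.4]
gripper_width: 0.917
gripper_force: 0.0
```

Call:
apply_moves:
  moves:
    - [[0, 0, 0], 0]

```text
time_s: 4.0
tcp_pos: [0.6047, -0.1766, 0.068]
ee_rot: [[1.0, 0.001, 0.001], [0.001, -1.0, -0.0], [0.001, 0.0, -1.0]]
wrist_force: [0.5, -0.7, 0.2]
gripper_width: 0.919
gripper_force: 0.0
```

Call:
apply_moves:
  moves:
    - [[0, 0, 0], 0]

```text
time_s: 4.08
tcp_pos: [0.6048, -0.1765, 0.0684]
ee_rot: [[1.0, 0.001, 0.002], [0.001, -1.0, -0.0], [0.002, 0.0, -1.0]]
wrist_force: [0.1, 0.4, 0.7]
gripper_width: 0.913
gripper_force: 0.0
```

Call:
apply_moves:
  moves:
    - [[0, 0, 0], 0]

```text
time_s: 4.17
tcp_pos: [0.6047, -0.1765, 0.0683]
ee_rot: [[1.0, 0.001, 0.002], [0.001, -1.0, -0.0], [0.002, 0.0, -1.0]]
wrist_force: [-0.5, -0.1, 0.2]
gripper_width: 0.921
gripper_force: 0.0
```

Call:
apply_moves:
  moves:
    - [[0, 0, 0], 0]

```text
time_s: 4.25
tcp_pos: [0.6046, -0.1764, 0.0682]
ee_rot: [[1.0, 0.001, 0.001], [0.001, -1.0, -0.0], [0.001, 0.0, -1.0]]
wrist_force: [0.2, 0.5, -0.4]
gripper_width: 0.921
gripper_force: 0.0
```

Call:
apply_moves:
  moves:
    - [[0, 0, 0.02], 0]
    - [[0, 0, 0.02], 0]
    - [[0, 0, 0.017], 0]
    - [[0, 0, 0], 0]
    - [[0, 0, 0], 0]

```text
time_s: 4.67
tcp_pos: [0.6038, -0.1765, 0.0101]
ee_rot: [[1.0, 0.001, -0.002], [0.001, -1.0, -0.0], [-0.002, 0.0, -1.0]]
wrist_force: [0.6, 1.4, 0.5]
gripper_width: 0.92
gripper_force: 0.0
```

Call:
apply_moves:
  moves:
    - [[0, 0, 0], 0]
    - [[0, 0, 0], 0]
    - [[0, 0, 0], 0]
    - [[0, 0, 0], 0]
    - [[0, 0, 0], 0]
  hand: 0.03

```text
time_s: 5.08
tcp_pos: [0.6046, -0.1765, 0.0113]
ee_rot: [[1.0, 0.001, 0.001], [0.001, -1.0, -0.0], [0.001, 0.0, -1.0]]
wrist_force: [-0.2, -2.0, 0.2]
gripper_width: 0.626
gripper_force: 0.6
```

Call:
apply_moves:
  moves:
    - [[0, 0, 0], 0]
    - [[0, 0, 0], 0]
    - [[0, 0, 0], 0]

```text
time_s: 5.33
tcp_pos: [0.6046, -0.1766, 0.0113]
ee_rot: [[1.0, 0.001, 0.001], [0.001, -1.0, -0.0], [0.001, 0.0, -1.0]]
wrist_force: [-0.9, 0.3, 4.7]
gripper_width: 0.616
gripper_force: 30.0
```

Call:
apply_moves:
  moves:
    - [[0, 0, -0.02], 0]
    - [[0, 0, -0.03], 0]
    - [[0, 0, -0.03], 0]
    - [[0, 0, -0.03], 0]
    - [[0, 0, -0.01], 0]

```text
time_s: 5.75
tcp_pos: [0.6065, -0.1768, 0.1351]
ee_rot: [[1.0, 0.001, 0.008], [0.001, -1.0, -0.001], [0.008, 0.001, -1.0]]
wrist_force: [1.0, 0.1, 1.1]
gripper_width: 0.615
gripper_force: 30.0
```

Call:
apply_moves:
  moves:
    - [[-0.0125, -0.0332, 0], 0]
    - [[-0.0125, -0.0332, 0], 0]
    - [[-0.0125, -0.0332, 0], 0]
    - [[-0.0125, -0.0332, 0], 0]
    - [[-0.0125, -0.0332, 0], 0]

```text
time_s: 6.17
tcp_pos: [0.54, -0.0092, 0.1294]
ee_rot: [[1.0, -0.0, -0.002], [-0.0, -1.0, 0.0], [-0.002, -0.0, -1.0]]
wrist_force: [0.1, 0.2, -1.2]
gripper_width: 0.615
gripper_force: 30.0
```

Call:
apply_moves:
  moves:
    - [[-0.0125, -0.0332, 0], 0]
    - [[-0.0125, -0.0332, 0], 0]
    - [[-0.0125, -0.0332, 0], 0]
    - [[-0.0125, -0.0332, 0], 0]
    - [[-0.0125, -0.0332, 0], 0]

```text
time_s: 6.58
tcp_pos: [0.4774, 0.1567, 0.1296]
ee_rot: [[1.0, 0.0, -0.002], [0.0, -1.0, -0.001], [-0.002, 0.001, -1.0]]
wrist_force: [0.8, 0.8, -0.5]
gripper_width: 0.617
gripper_force: 30.0
```

Call:
apply_moves:
  moves:
    - [[-0.0125, -0.0332, 0], 0]
    - [[-0.0125, -0.0332, 0], 0]
    - [[0, 0, 0.01], -5.2]
    - [[0, 0, 0.015], -5.2]
    - [[0, 0, 0.015], -5.1]

```text
time_s: 7.0
tcp_pos: [0.4531, 0.2227, 0.0895]
ee_rot: [[0.962, 0.273, -0.001], [0.273, -0.962, 0.0], [-0.0, -0.0, -1.0]]
wrist_force: [0.6, -0.1, -0.8]
gripper_width: 0.615
gripper_force: 30.0
```

Call:
apply_moves:
  moves:
    - [[0, 0, 0], 0]
    - [[0, 0, 0], 0]
    - [[0, 0, 0], 0]
    - [[0, 0, 0], 0]
    - [[0, 0, 0], 0]

```text
time_s: 7.42
tcp_pos: [0.4545, 0.2221, 0.0913]
ee_rot: [[0.964, 0.267, 0.001], [0.267, -0.964, 0.001], [0.002, -0.001, -1.0]]
wrist_force: [0.8, 0.0, -0.6]
gripper_width: 0.613
gripper_force: 30.0
```

```bash
python3 - <<'E'
from station import r,imaging
import cv2,numpy as np
s=r.sense(); print(s["tcp_pos"],s["ee_rot"],s["gripper_width"])
a=imaging.capture("side")["frame"][210:330,190:350]; b=imaging.capture("top")["frame"][150:270,170:330]
cv2.imwrite("pics/g1.png",np.hstack([cv2.resize(i,(400,300),interpolation=cv2.INTER_CUBIC) for i in(a,b)]))
E
```

```text
[0.45453207 0.22205592 0.09133234] [[ 9.63829672e-01  2.66515877e-01  1.28463640e-03]
 [ 2.66514435e-01 -9.63830192e-01  1.19019366e-03]
 [ 1.55537686e-03 -8.04769826e-04 -9.99998467e-01]] 0.6132657494722681
```

View pics/g1.png

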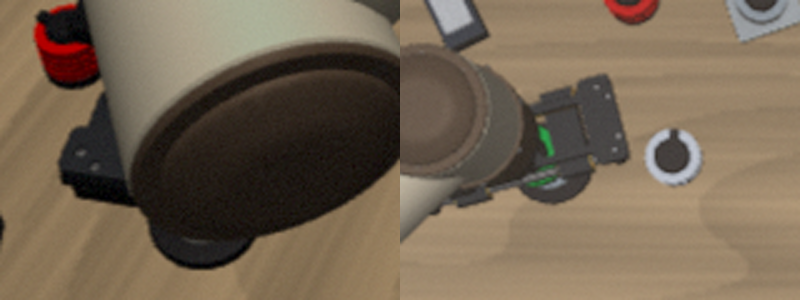

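The views show the green module held over the round base, mostly hidden by the arm. The pose matches the plan, so I lower.

Call:
apply_moves:
  moves:
    - [[0, 0, 0.015], 0]
    - [[0, 0, 0.012], 0]
    - [[0, 0, 0.008], 0]
    - [[0, 0, 0.006], 0]
    - [[0, 0, 0], 0]

```text
time_s: 7.93
tcp_pos: [0.4535, 0.2214, 0.0485]
ee_rot: [[0.964, 0.267, -0.002], [0.267, -0.964, -0.001], [-0.002, 0.001, -1.0]]
wrist_force: [0.9, -1.1, -1.2]
gripper_width: 0.616
gripper_force: 30.0
```

Call:
apply_moves:
  moves:
    - [[0, 0, 0.003], 0]
    - [[0, 0, 0.003], 0]
    - [[0, 0, 0.002], 0]
    - [[0, 0, 0], 0]
    - [[0, 0, 0], 0]

```text
time_s: 8.35
tcp_pos: [0.4541, 0.2219, 0.0417]
ee_rot: [[0.963, 0.268, 0.0], [0.268, -0.963, 0.0], [0.0, -0.0, -1.0]]
wrist_force: [-0.2, 0.6, -1.1]
gripper_width: 0.61
gripper_force: 30.0
```

Call:
apply_moves:
  moves:
    - [[0, 0, 0.0008], 0]
    - [[0, 0, 0], 0]
    - [[0, 0, 0], 0]

```text
time_s: 8.6
tcp_pos: [0.4542, 0.2221, 0.0413]
ee_rot: [[0.963, 0.268, 0.001], [0.268, -0.963, 0.0], [0.001, -0.0, -1.0]]
wrist_force: [-0.7, 0.0, 2.7]
gripper_width: 0.613
gripper_force: 30.0
```

Call:
apply_moves:
  moves:
    - [[0, 0, 0], 0]
    - [[0, 0, 0], 0]
    - [[0, 0, 0], 0]
    - [[0, 0, 0], 0]
    - [[0, 0, 0], 0]
  hand: 0.08

```text
time_s: 9.02
tcp_pos: [0.454, 0.2218, 0.0406]
ee_rot: [[0.964, 0.268, -0.0], [0.268, -0.964, -0.0], [-0.0, 0.0, -1.0]]
wrist_force: [-0.1, -0.1, -0.8]
gripper_width: 0.879
gripper_force: 0.0
```

Call:
apply_moves:
  moves:
    - [[0, 0, -0.015], 0]
    - [[0, 0, -0.03], 0]
    - [[0, 0, -0.03], 0]
    - [[0, 0, -0.03], 0]
    - [[0, 0, -0.015], 0]

```text
time_s: 9.43
tcp_pos: [0.4555, 0.2229, 0.1645]
ee_rot: [[0.963, 0.268, 0.005], [0.268, -0.963, 0.003], [0.006, -0.002, -1.0]]
wrist_force: [-0.5, -0.3, -0.2]
gripper_width: 0.922
gripper_force: 0.0
```

Call:
apply_moves:
  moves:
    - [[0, 0, 0], -5]
    - [[0, 0, 0], -5]
    - [[0, 0, 0], -4.5]
    - [[-0.0182, 0.0337, 0], 0]
    - [[-0.0182, 0.0337, 0], 0]

```text
time_s: 9.85
tcp_pos: [0.4562, 0.1457, 0.1606]
ee_rot: [[0.864, 0.504, 0.0], [0.504, -0.864, 0.0], [0.0, -0.0, -1.0]]
wrist_force: [0.4, -0.7, 0.6]
gripper_width: 0.92
gripper_force: 0.0
```

Call:
apply_moves:
  moves:
    - [[-0.0182, 0.0337, 0], 0]
    - [[-0.0182, 0.0337, 0], 0]
    - [[-0.0182, 0.0337, 0], 0]
    - [[-0.0182, 0.0337, 0], 0]
    - [[-0.0182, 0.0337, 0], 0]

```text
time_s: 10.27
tcp_pos: [0.4614, -0.0478, 0.1609]
ee_rot: [[0.866, 0.501, 0.0], [0.501, -0.866, 0.0], [0.0, 0.0, -1.0]]
wrist_force: [0.1, 0.5, -0.4]
gripper_width: 0.92
gripper_force: 0.0
```

Call:
apply_moves:
  moves:
    - [[-0.0182, 0.0337, 0], 0]
    - [[-0.0182, 0.0337, 0], 0]
    - [[-0.0182, 0.0337, 0], 0]
    - [[-0.0182, 0.0337, 0], 0]
    - [[-0.0182, 0.0337, 0], 0]

```text
time_s: 10.68
tcp_pos: [0.4669, -0.2395, 0.1607]
ee_rot: [[0.866, 0.5, 0.0], [0.5, -0.866, 0.0], [0.0, 0.0, -1.0]]
wrist_force: [0.9, 0.9, 0.1]
gripper_width: 0.919
gripper_force: 0.0
```

Call:
apply_moves:
  moves:
    - [[0, 0, 0.03], 0]
    - [[0, 0, 0.03], 0]
    - [[0, 0, 0.02], 0]
    - [[0, 0, 0], 0]
    - [[0, 0, 0], 0]

```text
time_s: 11.1
tcp_pos: [0.4668, -0.2376, 0.0801]
ee_rot: [[0.866, 0.501, -0.003], [0.501, -0.866, 0.0], [-0.002, -0.001, -1.0]]
wrist_force: [1.2, 0.2, 0.9]
gripper_width: 0.916
gripper_force: 0.0
```

Call:
apply_moves:
  moves:
    - [[0, 0, 0], 0]
    - [[0, 0, 0], 0]
    - [[0, 0, 0], 0]

```text
time_s: 11.35
tcp_pos: [0.4685, -0.2375, 0.0824]
ee_rot: [[0.865, 0.501, 0.003], [0.501, -0.865, -0.001], [0.003, 0.002, -1.0]]
wrist_force: [-0.0, 0.6, 0.5]
gripper_width: 0.915
gripper_force: 0.0
```

```bash
python3 - <<'E'
from station import r,imaging
from fit import *
s=r.sense(); p=s["tcp_pos"]; R=s["ee_rot"]; print(p,np.degrees(np.arctan2(R[1,0],R[0,0])),s["joints"].round())
print("amber tool shift",R.T@(np.array([.467,-.2375,.011])-p))
T=imaging.capture("top"); cv2.imwrite("pics/a1.png",cv2.resize(T["frame"][120:290,160:480],(800,425),interpolation=cv2.INTER_CUBIC))
print("green",fit(T,proj(T,[[.455,.222,.076]])[0],.076,w0=33))
S_=imaging.capture("side");print("green",fit(S_,proj(S_,[[.455,.222,.076]])[0],.076,w0=33))
E
```

```text
[ 0.46846403 -0.23751736  0.08238107] 30.070092089541834 [ -9.  21. -24.   0. -45. 129.]
amber tool shift [-0.00143697 -0.00091216  0.07137579]
green (np.float64(0.45389911203844846), np.float64(0.22170207642093853), np.float64(35.369959786524035), np.float64(59.23294412890114))
green (np.float64(0.4533582678465527), np.float64(0.2225613787647448), np.float64(32.79014495625813), np.float64(305.6313591603149))
```

View pics/a1.png

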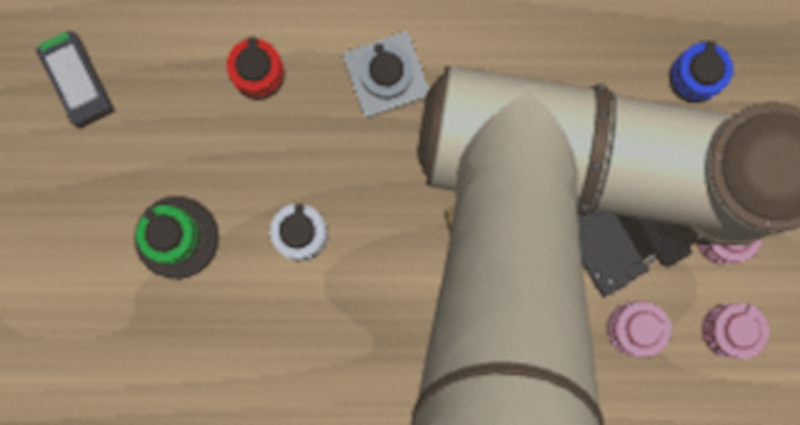

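Green is seated on the round base at (165,232), with its key agreeing with the base. Clear, supply and red are undisturbed. Next I grasp amber.

Call:
apply_moves:
  moves:
    - [[-0.001, -0.0005, 0.025], 0]
    - [[0, 0, 0.025], 0]
    - [[0, 0, 0.015], 0]
    - [[0, 0, 0.006], 0]
    - [[0, 0, 0], 0]

```text
time_s: 11.87
tcp_pos: [0.4655, -0.2374, 0.0088]
ee_rot: [[0.866, 0.501, -0.002], [0.501, -0.866, 0.0], [-0.002, -0.002, -1.0]]
wrist_force: [0.3, -0.9, -0.0]
gripper_width: 0.916
gripper_force: 0.0
```

Call:
apply_moves:
  moves:
    - [[0, 0, 0], 0]
    - [[0, 0, 0], 0]
    - [[0, 0, 0], 0]

```text
time_s: 12.12
tcp_pos: [0.4672, -0.2378, 0.011]
ee_rot: [[0.866, 0.501, 0.003], [0.501, -0.866, -0.001], [0.002, 0.002, -1.0]]
wrist_force: [-0.7, -0.3, 0.3]
gripper_width: 0.919
gripper_force: 0.0
```

Call:
apply_moves:
  moves:
    - [[0, 0, 0], 0]
    - [[0, 0, 0], 0]
    - [[0, 0, 0], 0]
    - [[0, 0, 0], 0]
    - [[0, 0, 0], 0]
  hand: 0.03

```text
time_s: 12.53
tcp_pos: [0.4661, -0.2376, 0.0098]
ee_rot: [[0.866, 0.5, -0.0], [0.5, -0.866, 0.0], [-0.0, -0.0, -1.0]]
wrist_force: [-0.3, 0.8, 0.3]
gripper_width: 0.623
gripper_force: 0.4
```

Call:
apply_moves:
  moves:
    - [[0, 0, 0], 0]
    - [[0, 0, 0], 0]
    - [[0, 0, 0], 0]

```text
time_s: 12.78
tcp_pos: [0.4661, -0.2376, 0.0098]
ee_rot: [[0.866, 0.5, -0.0], [0.5, -0.866, 0.0], [-0.0, -0.0, -1.0]]
wrist_force: [-0.5, 1.3, 2.1]
gripper_width: 0.615
gripper_force: 31.9
```

Call:
apply_moves:
  moves:
    - [[0, 0, -0.02], 0]
    - [[0, 0, -0.035], 0]
    - [[0, 0, -0.035], 0]
    - [[0, 0, -0.03], 0]
    - [[0, 0, -0.01], 0]

```text
time_s: 13.2
tcp_pos: [0.4687, -0.2384, 0.1445]
ee_rot: [[0.865, 0.501, 0.008], [0.501, -0.865, -0.003], [0.006, 0.007, -1.0]]
wrist_force: [1.3, -0.6, -0.0]
gripper_width: 0.617
gripper_force: 31.9
```

Call:
apply_moves:
  moves:
    - [[0.0183, -0.0337, 0], 0]
    - [[0.0183, -0.0337, 0], 0]
    - [[0.0183, -0.0337, 0], 0]
    - [[0.0183, -0.0337, 0], 0]
    - [[0.0183, -0.0337, 0], 0]

```text
time_s: 13.62
tcp_pos: [0.4601, -0.0445, 0.139]
ee_rot: [[0.866, 0.5, -0.001], [0.5, -0.866, 0.0], [-0.001, -0.001, -1.0]]
wrist_force: [0.6, 0.3, -0.8]
gripper_width: 0.615
gripper_force: 31.9
```

Call:
apply_moves:
  moves:
    - [[0.0183, -0.0337, 0], 0]
    - [[0.0183, -0.0337, 0], 0]
    - [[0.0183, -0.0337, 0], 0]
    - [[0.0183, -0.0337, 0], 0]
    - [[0.0183, -0.0337, 0], 0]

```text
time_s: 14.03
tcp_pos: [0.4549, 0.1474, 0.139]
ee_rot: [[0.866, 0.5, -0.001], [0.5, -0.866, -0.001], [-0.001, -0.0, -1.0]]
wrist_force: [1.0, 0.1, -0.8]
gripper_width: 0.618
gripper_force: 31.9
```

Call:
apply_moves:
  moves:
    - [[0.0183, -0.0337, 0], 0]
    - [[0.0183, -0.0337, 0], 0]
    - [[0, 0, 0], 1.7]
    - [[0, 0, 0.01], 0]
    - [[0, 0, 0.01], 0]

```text
time_s: 14.45
tcp_pos: [0.4532, 0.2223, 0.1183]
ee_rot: [[0.88, 0.475, -0.001], [0.475, -0.88, -0.0], [-0.001, -0.0, -1.0]]
wrist_force: [-0.7, 0.2, -1.3]
gripper_width: 0.612
gripper_force: 31.9
```

Call:
apply_moves:
  moves:
    - [[0, 0, 0.01], 0]
    - [[0, 0, 0], 0]
    - [[0, 0, 0], 0]
    - [[0, 0, 0], 0]
    - [[0, 0, 0], 0]

```text
time_s: 14.87
tcp_pos: [0.4544, 0.2221, 0.1101]
ee_rot: [[0.881, 0.474, 0.001], [0.474, -0.881, 0.001], [0.001, -0.0, -1.0]]
wrist_force: [0.2, 0.4, -0.9]
gripper_width: 0.613
gripper_force: 31.9
```

```bash
python3 - <<'E'
from station import r
import numpy as np
s=r.sense(); p=s["tcp_pos"]; R=s["ee_rot"]; print(p,np.degrees(np.arctan2(R[1,0],R[0,0])),s["gripper_force"])
print(R.T@(np.array([.4543,.222,.086])-p))
E
```

```text
[0.45438081 0.22211297 0.1101327 ] 28.28715622882754 31.894294722005725
[-1.48005142e-04  6.41316500e-05  2.41325608e-02]
```

Call:
apply_moves:
  moves:
    - [[0, 0, 0.006], 0]
    - [[0, 0, 0.005], 0]
    - [[0, 0, 0.004], 0]
    - [[0, 0, 0.003], 0]
    - [[0, 0, 0.002], 0]

```text
time_s: 15.28
tcp_pos: [0.4537, 0.2222, 0.0891]
ee_rot: [[0.88, 0.475, -0.001], [0.475, -0.88, -0.001], [-0.001, 0.0, -1.0]]
wrist_force: [-0.1, -0.0, -1.2]
gripper_width: 0.615
gripper_force: 31.9
```

Call:
apply_moves:
  moves:
    - [[0, 0, 0.002], 0]
    - [[0, 0, 0.0015], 0]
    - [[0, 0, 0.0005], 0]
    - [[0, 0, 0], 0]
    - [[0, 0, 0], 0]

```text
time_s: 15.7
tcp_pos: [0.454, 0.2225, 0.0858]
ee_rot: [[0.88, 0.475, 0.0], [0.475, -0.88, 0.0], [0.0, -0.0, -1.0]]
wrist_force: [-0.3, 0.7, -0.3]
gripper_width: 0.619
gripper_force: 31.9
```

Call:
apply_moves:
  moves:
    - [[0, 0, 0], 0]
    - [[0, 0, 0], 0]
    - [[0, 0, 0], 0]
    - [[0, 0, 0], 0]
    - [[0, 0, 0], 0]
  hand: 0.08

```text
time_s: 16.12
tcp_pos: [0.454, 0.2225, 0.0859]
ee_rot: [[0.88, 0.475, 0.0], [0.475, -0.88, 0.0], [0.0, -0.0, -1.0]]
wrist_force: [0.2, -0.8, 0.0]
gripper_width: 0.88
gripper_force: 0.0
```

Call:
apply_moves:
  moves:
    - [[0, 0, -0.015], 0]
    - [[0, 0, -0.03], 0]
    - [[0, 0, -0.03], 0]
    - [[0, 0, -0.02], 6.7]
    - [[0, 0, 0], 6.7]

```text
time_s: 16.53
tcp_pos: [0.4564, 0.2242, 0.1859]
ee_rot: [[0.967, 0.253, 0.008], [0.253, -0.967, 0.006], [0.01, -0.004, -1.0]]
wrist_force: [0.0, -0.4, 0.1]
gripper_width: 0.92
gripper_force: 0.0
```

Call:
apply_moves:
  moves:
    - [[0, 0, 0], 6.7]
    - [[0, 0, 0], 6.7]
    - [[0, 0, 0], 6.5]
    - [[0.0295, 0.0107, 0], 0]
    - [[0.0295, 0.0107, 0], 0]

```text
time_s: 16.95
tcp_pos: [0.5109, 0.1963, 0.1814]
ee_rot: [[0.996, -0.084, 0.001], [-0.084, -0.996, 0.001], [0.001, -0.001, -1.0]]
wrist_force: [1.4, 0.8, 1.4]
gripper_width: 0.919
gripper_force: 0.0
```

Call:
apply_moves:
  moves:
    - [[0.0295, 0.0107, 0], 0]
    - [[0.0295, 0.0107, 0], 0]
    - [[0.0295, 0.0107, 0], 0]
    - [[0.0295, 0.0107, 0], 0]
    - [[0, 0, 0.03], 0]

```text
time_s: 17.37
tcp_pos: [0.6333, 0.1421, 0.1561]
ee_rot: [[0.996, -0.089, 0.015], [-0.089, -0.996, 0.003], [0.015, -0.005, -1.0]]
wrist_force: [0.9, 0.3, 1.8]
gripper_width: 0.922
gripper_force: 0.0
```

Call:
apply_moves:
  moves:
    - [[0, 0, 0.035], 0]
    - [[0, 0, 0.03], 0]
    - [[0, 0, 0], 0]
    - [[0, 0, 0], 0]
    - [[0, 0, 0], 0]

```text
time_s: 17.78
tcp_pos: [0.6261, 0.1436, 0.0877]
ee_rot: [[0.996, -0.086, 0.003], [-0.086, -0.996, 0.0], [0.003, -0.001, -1.0]]
wrist_force: [0.9, -0.2, 0.2]
gripper_width: 0.921
gripper_force: 0.0
```

```bash
python3 - <<'E'
from station import r,imaging
from fit import *
s=r.sense(); p=s["tcp_pos"]; R=s["ee_rot"]; print(p,np.degrees(np.arctan2(R[1,0],R[0,0])),s["joints"].round())
print("red tool shift",R.T@(np.array([.625,.143,.010])-p))
for n in("top","side"):
    T=imaging.capture(n);q=proj(T,[[.4543,.222,.122]])[0];print("amber",np.round(fit(T,q,.122,w0=33),4),q)
    c=T["frame"][int(q[1])-50:int(q[1])+60,int(q[0])-60:int(q[0])+60]; cv2.imwrite(f"/tmp/{n}.png",cv2.resize(c,(400,366),interpolation=cv2.INTER_CUBIC))
cv2.imwrite("pics/am.png",np.hstack([cv2.imread("/tmp/top.png"),cv2.imread("/tmp/side.png")]))
E
```

```text
[0.62611551 0.14361849 0.08765746] -4.917110389209436 [ 27.  30.  -7.   0. -53.  58.]
red tool shift [-0.00129908  0.00076939  0.07765326]
amber [  0.4549   0.2222  33.0804 145.5743] [221.09794481 211.15416374]
amber [4.548000e-01 2.222000e-01 3.144790e+01 5.519639e+02] [265.60536637 258.0530053 ]
```

View pics/am.png

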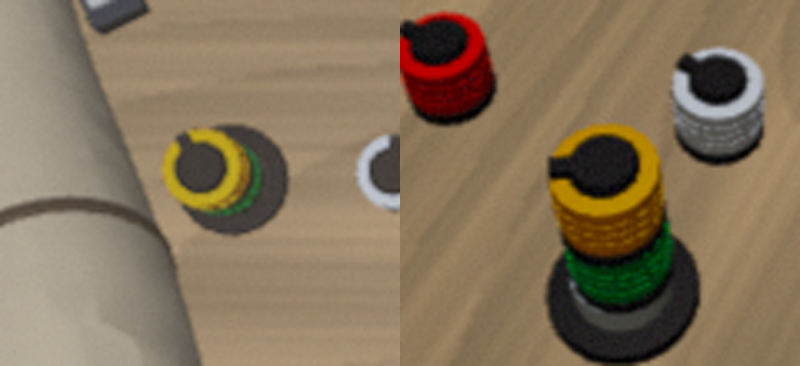

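Amber sits squarely on green, at (208,167) in the top crop and (600,165) in the side crop. Next, red.

Call:
apply_moves:
  moves:
    - [[-0.001, 0.0005, 0.03], 0]
    - [[0, 0, 0.025], 0]
    - [[0, 0, 0.015], 0]
    - [[0, 0, 0.007], 0]
    - [[0, 0, 0], 0]

```text
time_s: 18.3
tcp_pos: [0.6236, 0.1428, 0.0087]
ee_rot: [[0.996, -0.086, -0.0], [-0.086, -0.996, -0.0], [-0.0, 0.0, -1.0]]
wrist_force: [0.6, 0.7, 0.7]
gripper_width: 0.923
gripper_force: 0.0
```

Call:
apply_moves:
  moves:
    - [[0, 0, 0], 0]
    - [[0, 0, 0], 0]
    - [[0, 0, 0], 0]

```text
time_s: 18.55
tcp_pos: [0.6248, 0.1433, 0.0106]
ee_rot: [[0.996, -0.086, 0.003], [-0.086, -0.996, 0.001], [0.003, -0.002, -1.0]]
wrist_force: [0.3, 0.4, -0.2]
gripper_width: 0.919
gripper_force: 0.0
```

Call:
apply_moves:
  moves:
    - [[0, 0, 0], 0]
    - [[0, 0, 0], 0]
    - [[0, 0, 0], 0]
    - [[0, 0, 0], 0]
    - [[0, 0, 0], 0]
  hand: 0.03

```text
time_s: 18.97
tcp_pos: [0.6237, 0.1427, 0.0088]
ee_rot: [[0.996, -0.087, 0.0], [-0.087, -0.996, 0.0], [0.0, -0.0, -1.0]]
wrist_force: [-0.7, 1.5, -0.5]
gripper_width: 0.623
gripper_force: 0.7
```

Call:
apply_moves:
  moves:
    - [[0, 0, 0], 0]
    - [[0, 0, 0], 0]
    - [[0, 0, 0], 0]

```text
time_s: 19.22
tcp_pos: [0.6237, 0.1427, 0.0088]
ee_rot: [[0.996, -0.087, -0.0], [-0.087, -0.996, -0.0], [-0.0, 0.0, -1.0]]
wrist_force: [-0.1, -0.3, 1.7]
gripper_width: 0.615
gripper_force: 30.0
```

Call:
apply_moves:
  moves:
    - [[0, 0, -0.025], 0]
    - [[0, 0, -0.04], 0]
    - [[0, 0, -0.04], 0]
    - [[0, 0, -0.04], 0]
    - [[0, 0, -0.03], 0]

```text
time_s: 19.63
tcp_pos: [0.6244, 0.1428, 0.1873]
ee_rot: [[0.996, -0.086, 0.003], [-0.086, -0.996, 0.001], [0.003, -0.001, -1.0]]
wrist_force: [0.8, 1.2, -0.0]
gripper_width: 0.615
gripper_force: 30.0
```

Call:
apply_moves:
  moves:
    - [[0, 0, 0], 0]
    - [[-0.0294, -0.0106, 0], 0]
    - [[-0.0294, -0.0106, 0], 0]
    - [[-0.0295, -0.0106, 0], 0]
    - [[-0.0295, -0.0106, 0], 0]

```text
time_s: 20.05
tcp_pos: [0.5083, 0.1951, 0.1829]
ee_rot: [[0.996, -0.088, -0.001], [-0.088, -0.996, -0.0], [-0.001, 0.001, -1.0]]
wrist_force: [-0.4, -0.5, -0.6]
gripper_width: 0.609
gripper_force: 30.0
```

Call:
apply_moves:
  moves:
    - [[-0.0295, -0.0106, 0], 0]
    - [[-0.0294, -0.0107, 0], 0]
    - [[0, 0, 0], -6.4]
    - [[0, 0, 0], -6.4]
    - [[0, 0, 0], -6.3]

```text
time_s: 20.47
tcp_pos: [0.4522, 0.2217, 0.1835]
ee_rot: [[0.968, 0.251, -0.0], [0.251, -0.968, 0.0], [-0.0, -0.0, -1.0]]
wrist_force: [0.6, -0.4, -1.0]
gripper_width: 0.617
gripper_force: 30.0
```

Call:
apply_moves:
  moves:
    - [[0, 0, 0], -6.3]
    - [[0, 0, 0], -6.3]
    - [[0, 0, 0.01], 0]
    - [[0, 0, 0.01], 0]
    - [[0, 0, 0.01], 0]

```text
time_s: 20.88
tcp_pos: [0.4526, 0.2211, 0.1521]
ee_rot: [[0.894, 0.447, -0.001], [0.447, -0.894, -0.001], [-0.001, 0.0, -1.0]]
wrist_force: [-0.1, 0.2, -1.0]
gripper_width: 0.617
gripper_force: 30.0
```

Call:
apply_moves:
  moves:
    - [[0, 0, 0], 0]
    - [[0, 0, 0], 0]
    - [[0, 0, 0], 0]
    - [[0, 0, 0], 0]
    - [[0, 0, 0], 0]

```text
time_s: 21.3
tcp_pos: [0.4534, 0.2217, 0.1542]
ee_rot: [[0.893, 0.45, 0.001], [0.45, -0.893, 0.001], [0.001, -0.0, -1.0]]
wrist_force: [-0.3, 0.5, -0.4]
gripper_width: 0.616
gripper_force: 30.0
```

```bash
python3 - <<'E'
from station import r
import numpy as np
s=r.sense(); p=s["tcp_pos"]; R=s["ee_rot"]; print(p,np.degrees(np.arctan2(R[1,0],R[0,0])),s["gripper_force"])
print(R.T@(np.array([.4533,.2216,.1308])-p))
E
```

```text
[0.45344688 0.22169292 0.1541857 ] 26.713561281306173 29.98079061100725
[-1.96749344e-04  2.22100500e-05  2.33855039e-02]
```

Call:
apply_moves:
  moves:
    - [[0, 0, 0.006], 0]
    - [[0, 0, 0.005], 0]
    - [[0, 0, 0.004], 0]
    - [[0, 0, 0.003], 0]
    - [[0, 0, 0.002], 0]

```text
time_s: 21.72
tcp_pos: [0.4529, 0.2212, 0.133]
ee_rot: [[0.893, 0.45, -0.001], [0.45, -0.893, -0.001], [-0.001, 0.0, -1.0]]
wrist_force: [-0.7, 0.9, -0.4]
gripper_width: 0.616
gripper_force: 30.0
```

Call:
apply_moves:
  moves:
    - [[0, 0, 0.0015], 0]
    - [[0, 0, 0.001], 0]
    - [[0, 0, 0.0005], 0]
    - [[0, 0, 0], 0]
    - [[0, 0, 0], 0]

```text
time_s: 22.13
tcp_pos: [0.4533, 0.2216, 0.1309]
ee_rot: [[0.893, 0.45, 0.0], [0.45, -0.893, 0.0], [0.0, -0.0, -1.0]]
wrist_force: [-1.1, 0.1, -0.9]
gripper_width: 0.619
gripper_force: 30.0
```

Call:
apply_moves:
  moves:
    - [[0, 0, 0], 0]
    - [[0, 0, 0], 0]
    - [[0, 0, 0], 0]
    - [[0, 0, 0], 0]
    - [[0, 0, 0], 0]
  hand: 0.08

```text
time_s: 22.55
tcp_pos: [0.4532, 0.2215, 0.1309]
ee_rot: [[0.893, 0.45, 0.0], [0.45, -0.893, 0.0], [0.0, -0.0, -1.0]]
wrist_force: [-0.8, 0.3, 0.3]
gripper_width: 0.883
gripper_force: 0.0
```

Call:
apply_moves:
  moves:
    - [[0, 0, -0.015], 0]
    - [[0, 0, -0.03], 0]
    - [[0, 0, -0.03], 0]
    - [[0, 0, -0.02], 6.7]
    - [[0, 0, 0], 6.7]

```text
time_s: 22.97
tcp_pos: [0.4556, 0.2231, 0.231]
ee_rot: [[0.974, 0.226, 0.009], [0.226, -0.974, 0.006], [0.01, -0.004, -1.0]]
wrist_force: [1.4, -0.2, -0.2]
gripper_width: 0.918
gripper_force: 0.0
```

Call:
apply_moves:
  moves:
    - [[0, 0, 0], 6.7]
    - [[0, 0, 0], 6.6]
    - [[0.0121, 0.038, 0], 0]
    - [[0.0121, 0.038, 0], 0]
    - [[0.0121, 0.038, 0], 0]

```text
time_s: 23.38
tcp_pos: [0.4896, 0.1067, 0.2259]
ee_rot: [[1.0, 0.003, 0.0], [0.003, -1.0, 0.0], [0.0, -0.0, -1.0]]
wrist_force: [-0.4, 0.3, -0.3]
gripper_width: 0.921
gripper_force: 0.0
```

Call:
apply_moves:
  moves:
    - [[0.0121, 0.038, 0], 0]
    - [[0.0121, 0.038, 0], 0]
    - [[0.0121, 0.038, 0], 0]
    - [[0.0121, 0.038, 0], 0]
    - [[0.0121, 0.038, 0], 0]

```text
time_s: 23.8
tcp_pos: [0.5504, -0.0845, 0.2259]
ee_rot: [[1.0, 0.001, 0.0], [0.001, -1.0, 0.0], [0.0, -0.0, -1.0]]
wrist_force: [0.5, 1.0, 0.7]
gripper_width: 0.926
gripper_force: 0.0
```

Call:
apply_moves:
  moves:
    - [[0.0121, 0.038, 0], 0]
    - [[0.0121, 0.038, 0], 0]
    - [[0.0121, 0.038, 0], 0]
    - [[0.0121, 0.038, 0], 0]
    - [[0.0121, 0.038, 0], 0]

```text
time_s: 24.22
tcp_pos: [0.6109, -0.2745, 0.2257]
ee_rot: [[1.0, 0.0, -0.0], [0.0, -1.0, 0.0], [-0.0, -0.0, -1.0]]
wrist_force: [1.2, -0.3, -0.2]
gripper_width: 0.917
gripper_force: 0.0
```

Call:
apply_moves:
  moves:
    - [[0.0121, 0.038, 0], 0]
    - [[0, 0, 0.03], 0]
    - [[0, 0, 0.04], 0]
    - [[0, 0, 0.04], 0]
    - [[0, 0, 0.02], 0]

```text
time_s: 24.63
tcp_pos: [0.6197, -0.3097, 0.0897]
ee_rot: [[1.0, -0.002, -0.008], [-0.002, -1.0, 0.004], [-0.008, -0.004, -1.0]]
wrist_force: [-0.1, 0.9, -0.8]
gripper_width: 0.921
gripper_force: 0.0
```

Call:
apply_moves:
  moves:
    - [[0, 0, 0], 0]
    - [[0, 0, 0], 0]
    - [[0, 0, 0], 0]
    - [[0, 0, 0], 0]
    - [[0, 0, 0], 0]

```text
time_s: 25.05
tcp_pos: [0.6242, -0.3107, 0.0985]
ee_rot: [[1.0, 0.001, 0.004], [0.001, -1.0, -0.001], [0.004, 0.001, -1.0]]
wrist_force: [-0.3, 0.2, 0.6]
gripper_width: 0.922
gripper_force: 0.0
```

```bash
python3 - <<'E'
from station import r,imaging
from fit import *
s=r.sense(); p=s["tcp_pos"]; R=s["ee_rot"]; print(p,np.degrees(np.arctan2(R[1,0],R[0,0])),s["joints"].round())
print("blue tool shift",R.T@(np.array([.623,-.3105,.010])-p))
for n in("top","side"):
    T=imaging.capture(n);q=proj(T,[[.4545,.222,.168]])[0];print("red",np.round(fit(T,q,.168,w0=33),4),q)
    q2=proj(T,[[.6237,.0108,.03]])[0];print("square",np.round(fit(T,q2,.03,w0=20),4))
    c=T["frame"][int(q[1])-50:int(q[1])+60,int(q[0])-60:int(q[0])+60]; cv2.imwrite(f"/tmp/{n}.png",cv2.resize(c,(400,366),interpolation=cv2.INTER_CUBIC))
cv2.imwrite("pics/rd.png",np.hstack([cv2.imread("/tmp/top.png"),cv2.imread("/tmp/side.png")]))
E
```

```text
[ 0.62420233 -0.31072873  0.09848245] 0.05107983950942558 [-13.  34.   3.   0. -58. 103.]
blue tool shift [-0.00159757 -0.0003518   0.08847579]
red [  0.4544   0.2214  34.0585 155.6935] [216.73722237 209.3413266 ]
square [6.23400e-01 1.13000e-02 1.88325e+01 7.75067e+01]
red [4.541000e-01 2.209000e-01 3.443920e+01 5.317435e+02] [262.52376834 240.33993754]
square [6.241000e-01 1.010000e-02 2.088480e+01 4.126603e+02]
```

View pics/rd.png

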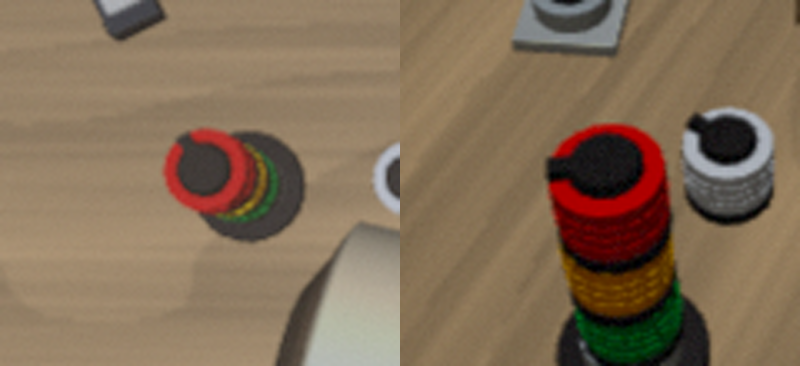

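The tower stands straight, with red seated at (205,165) in the top crop and (605,170) in the side crop. Next, blue.

Call:
apply_moves:
  moves:
    - [[-0.0005, 0, 0.03], 0]
    - [[0, 0, 0.03], 0]
    - [[0, 0, 0.018], 0]
    - [[0, 0, 0.009], 0]
    - [[0, 0, 0], 0]

```text
time_s: 25.57
tcp_pos: [0.6211, -0.31, 0.0067]
ee_rot: [[1.0, 0.0, -0.004], [0.0, -1.0, 0.001], [-0.004, -0.001, -1.0]]
wrist_force: [-0.3, -0.5, 0.1]
gripper_width: 0.916
gripper_force: 0.0
```

Call:
apply_moves:
  moves:
    - [[0, 0, 0], 0]
    - [[0, 0, 0], 0]
    - [[0, 0, 0], 0]

```text
time_s: 25.82
tcp_pos: [0.6237, -0.3108, 0.0109]
ee_rot: [[1.0, 0.001, 0.004], [0.001, -1.0, -0.001], [0.004, 0.001, -1.0]]
wrist_force: [-0.4, 0.3, -0.1]
gripper_width: 0.919
gripper_force: 0.0
```

Call:
apply_moves:
  moves:
    - [[0, 0, 0], 0]
    - [[0, 0, 0], 0]
    - [[0, 0, 0], 0]
    - [[0, 0, 0], 0]
    - [[0, 0, 0], 0]
  hand: 0.03

```text
time_s: 26.23
tcp_pos: [0.6223, -0.3104, 0.0089]
ee_rot: [[1.0, 0.0, 0.0], [0.0, -1.0, 0.0], [0.0, -0.0, -1.0]]
wrist_force: [-0.4, 0.6, 1.1]
gripper_width: 0.626
gripper_force: 0.6
```

Call:
apply_moves:
  moves:
    - [[0, 0, 0], 0]
    - [[0, 0, 0], 0]
    - [[0, 0, 0], 0]

```text
time_s: 26.48
tcp_pos: [0.6223, -0.3104, 0.0089]
ee_rot: [[1.0, 0.001, -0.0], [0.001, -1.0, 0.0], [-0.0, -0.0, -1.0]]
wrist_force: [0.3, -0.2, 1.1]
gripper_width: 0.616
gripper_force: 30.0
```

Call:
apply_moves:
  moves:
    - [[0, 0, -0.02], 0]
    - [[0, 0, -0.03], 0]
    - [[0, 0, -0.03], 0]
    - [[0, 0, -0.03], 0]
    - [[0.0008, -0.0401, 0], 0]

```text
time_s: 26.9
tcp_pos: [0.6267, -0.2768, 0.1259]
ee_rot: [[1.0, -0.005, 0.013], [-0.005, -1.0, -0.007], [0.013, 0.007, -1.0]]
wrist_force: [1.8, -0.0, 1.0]
gripper_width: 0.616
gripper_force: 30.0
```

Call:
apply_moves:
  moves:
    - [[0, -0.0401, 0], 0]
    - [[0, -0.0401, 0], 0]
    - [[0, -0.0401, 0], 0]
    - [[0, -0.0401, 0], 0]
    - [[0, -0.0401, 0], 0]

```text
time_s: 27.32
tcp_pos: [0.6224, -0.0681, 0.1185]
ee_rot: [[1.0, 0.0, -0.001], [0.0, -1.0, 0.0], [-0.001, -0.0, -1.0]]
wrist_force: [1.0, 0.5, -0.8]
gripper_width: 0.616
gripper_force: 30.0
```

Call:
apply_moves:
  moves:
    - [[0, -0.0401, 0], 0]
    - [[0, -0.0401, 0], 0]
    - [[0, 0, 0], -7.1]
    - [[0, 0, 0.01], -7.1]
    - [[0, 0, 0.02], -7.1]

```text
time_s: 27.73
tcp_pos: [0.6249, 0.012, 0.0909]
ee_rot: [[0.928, 0.372, 0.006], [0.372, -0.928, 0.001], [0.006, 0.001, -1.0]]
wrist_force: [-0.0, 0.1, -2.4]
gripper_width: 0.616
gripper_force: 30.0
```

Call:
apply_moves:
  moves:
    - [[0, 0, 0.02], -7.1]
    - [[0, 0, 0.005], 0]
    - [[0, 0, 0], 0]
    - [[0, 0, 0], 0]
    - [[0, 0, 0], 0]

```text
time_s: 28.15
tcp_pos: [0.624, 0.0104, 0.065]
ee_rot: [[0.88, 0.475, 0.002], [0.475, -0.88, 0.0], [0.002, 0.001, -1.0]]
wrist_force: [-0.4, 0.2, -0.2]
gripper_width: 0.614
gripper_force: 30.0
```

Call:
apply_moves:
  moves:
    - [[0, 0, 0], 0]
    - [[0, 0, 0], 0]

```text
time_s: 28.32
tcp_pos: [0.6236, 0.0104, 0.0649]
ee_rot: [[0.88, 0.475, 0.002], [0.475, -0.88, 0.0], [0.002, 0.001, -1.0]]
wrist_force: [0.3, -0.1, -0.8]
gripper_width: 0.614
gripper_force: 30.0
```

```bash
python3 - <<'E'
from station import r
import numpy as np
s=r.sense(); p=s["tcp_pos"]; R=s["ee_rot"]; print(p,np.degrees(np.arctan2(R[1,0],R[0,0])),s["gripper_force"])
print(R.T@(np.array([.6232,.0104,.0389])-p))
E
```

```text
[0.62361732 0.01037479 0.06491361] 28.37793830948785 29.971017644893436
[-0.00040813 -0.00023564  0.02601271]
```

Call:
apply_moves:
  moves:
    - [[0, 0, 0.007], 0]
    - [[0, 0, 0.006], 0]
    - [[0, 0, 0.004], 0]
    - [[0, 0, 0.003], 0]
    - [[0, 0, 0.002], 0]

```text
time_s: 28.73
tcp_pos: [0.6226, 0.0103, 0.0408]
ee_rot: [[0.879, 0.476, -0.001], [0.476, -0.879, -0.0], [-0.001, -0.0, -1.0]]
wrist_force: [-0.4, 0.1, -1.2]
gripper_width: 0.617
gripper_force: 30.0
```

Call:
apply_moves:
  moves:
    - [[0, 0, 0.0015], 0]
    - [[0, 0, 0.001], 0]
    - [[0, 0, 0.0005], 0]
    - [[0, 0, 0], 0]
    - [[0, 0, 0], 0]

```text
time_s: 29.15
tcp_pos: [0.6231, 0.0104, 0.0389]
ee_rot: [[0.879, 0.476, 0.001], [0.476, -0.879, 0.0], [0.001, 0.0, -1.0]]
wrist_force: [0.3, 0.3, -0.4]
gripper_width: 0.614
gripper_force: 30.0
```

Release, raise, and move aside to look (ψ≈28: going −y).

Call:
apply_moves:
  moves:
    - [[0, 0, 0], 0]
    - [[0, 0, 0], 0]
    - [[0, 0, 0], 0]
    - [[0, 0, 0], 0]
    - [[0, 0, 0], 0]
  hand: 0.08

```text
time_s: 29.57
tcp_pos: [0.6231, 0.0104, 0.0389]
ee_rot: [[0.879, 0.476, 0.0], [0.476, -0.879, 0.0], [0.0, 0.0, -1.0]]
wrist_force: [1.3, -0.3, -0.1]
gripper_width: 0.878
gripper_force: 0.0
```

Call:
apply_moves:
  moves:
    - [[0, 0, -0.015], 0]
    - [[0, 0, -0.03], 0]
    - [[0, 0, -0.04], 0]
    - [[0, 0, -0.04], 0]
    - [[0, 0, -0.03], 0]

```text
time_s: 29.98
tcp_pos: [0.6239, 0.0103, 0.1976]
ee_rot: [[0.879, 0.476, 0.004], [0.476, -0.879, 0.0], [0.004, 0.002, -1.0]]
wrist_force: [1.2, 0.2, -0.1]
gripper_width: 0.92
gripper_force: 0.0
```

Call:
apply_moves:
  moves:
    - [[-0.018, 0.034, 0], 0]
    - [[-0.018, 0.034, 0], 0]
    - [[-0.018, 0.034, 0], 0]
    - [[-0.018, 0.034, 0], 0]
    - [[-0.018, 0.034, 0], 0]

```text
time_s: 30.4
tcp_pos: [0.6245, -0.1835, 0.1941]
ee_rot: [[0.879, 0.477, 0.0], [0.477, -0.879, 0.0], [0.0, 0.0, -1.0]]
wrist_force: [0.7, 0.8, -0.5]
gripper_width: 0.918
gripper_force: 0.0
```

Call:
apply_moves:
  moves:
    - [[-0.018, 0.034, 0], 0]
    - [[-0.018, 0.034, 0], 0]
    - [[0, 0, 0], 0]
    - [[0, 0, 0], 0]
    - [[0, 0, 0], 0]

```text
time_s: 30.82
tcp_pos: [0.6252, -0.259, 0.1934]
ee_rot: [[0.88, 0.475, -0.001], [0.475, -0.88, 0.0], [-0.0, -0.001, -1.0]]
wrist_force: [-0.0, 0.6, -0.1]
gripper_width: 0.915
gripper_force: 0.0
```

```bash
python3 - <<'E'
from station import r,imaging
from fit import *
I=[]
for n in("top","side"):
    T=imaging.capture(n)
    for k,x,y,z,w in(("red",.4545,.222,.168,33),("blue",.6237,.0108,.076,20),("clear",.459,.0976,.046,-5)):
        print(n,k,np.round(fit(T,proj(T,[[x,y,z]])[0],z,w0=w),4))
    c=T["frame"][120:280,170:370] if n=="top" else T["frame"][160:320,150:350]; I.append(cv2.resize(c,(400,320),interpolation=cv2.INTER_CUBIC))
cv2.imwrite("pics/end.png",np.hstack(I))
E
```

```text
top red [  0.4544   0.2214  33.8776 158.5236]
top blue [6.23500e-01 1.00000e-02 1.71369e+01 1.74477e+02]
top clear [ 4.588000e-01  9.790000e-02 -3.688600e+00  1.380421e+02]
side red [4.542000e-01 2.208000e-01 3.438580e+01 5.287902e+02]
side blue [6.242000e-01 8.800000e-03 2.058110e+01 4.370548e+02]
side clear [ 4.588000e-01  9.720000e-02 -4.344500e+00  5.307364e+02]
```

View pics/end.png

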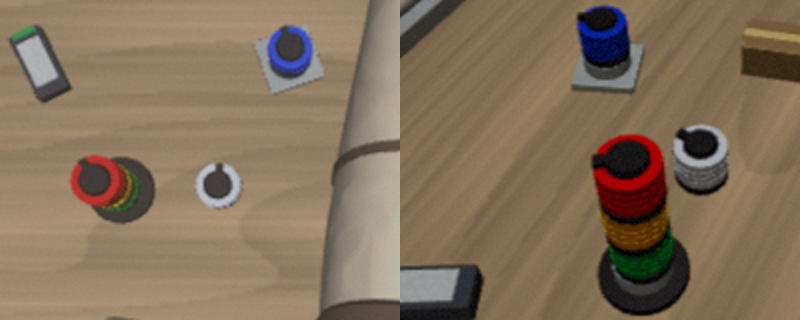

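Both towers are seated and upright: red on top at (95,180) and blue on the square base at (290,52). Clear, supply and carton are in place, so I hand in.

```bash
python3 -c "
from station import r
print(r.finish_job())"
```

```text
the job is handed in; nothing more can be done
None
```

I stacked green, amber and red on the round base and put blue on the square base, then handed the job in at about 31 s. The last pictures show every module seated and upright and nothing else disturbed; the hand-in call gave no verdict.

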